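Load the full feed cartridge into the drip-line doser

TASK

Of the two identical closed feed cartridges on the potting mat, one is full and one is nearly used up: lift one clear of the mat and set it back on it, lift the other likewise, and feel which is heavier. Load the heavier one into the drip-line doser - push it back against the sprung seal and drop it upright behind the front lip, fully down on the bay floor, without ever forcing it - and leave the lighter one standing on the mat. Do not disturb the other things on the bench.

Things in the scene. Friction and masses are not known exactly. Their poses are not given: they have to be found in the camera images.
- cartridge_a: One of two outwardly identical closed blue feed cartridges, standing upright on the mat; either may be the full one. Box 56 mm (its x) by 50 mm (its y) by 96 mm high plus a black round cap 38 mm across, 8 mm high. White patch on both faces along y; round black port 30 mm above the foot on both faces along x (either way round fits). Origin: centre of the underside, z up.
- cartridge_b: The other feed cartridge: same shape, size and origin as cartridge_a. Each weighs 0.15 to 0.65 kg, tablets included; the two differ by at least 0.1 kg. The tablets inside have 1 to 2 mm of play.
- doser: Grey drip-line feed doser, fixed. Origin: on the bench under the middle of its bay; x points from front lip to valve head, z up. Base plate x -62 to 98 mm, 86 mm wide, 8 mm thick; its top is the bay floor. Two cheeks: inner faces y = +-28 mm (3 mm of play each side of a cartridge), 6 mm thick, x -34 to 37 mm, tops 38 mm above the floor. The cartridge goes in with its x along the doser's x.
- bay (a point): Centre of the bay floor, 8 mm above the bench; axes as the doser's. A loaded cartridge has the centre of its underside here: x from 0 (against the lip) to 3 mm, y within 3 mm.
- lip (a point): Middle of the top edge of the front lip, 12 mm above the bay floor; lip 6 mm thick, inner face at doser x = -28 mm. Bring the cartridge between the cheeks overhanging the lip, its centre near x = -14 mm and its foot 14 to 18 mm above the floor; push it along +x until the seal comes up firm, and keep it there while lowering. Its foot clears the lip only in the last 3 mm of the seal's travel.
- valve_head (a point): Middle of the top of the grey valve head, 46 mm above the bay floor; the head spans doser x 37 to 89 mm and is 68 mm wide. On it a round gauge reaching 61 mm above the floor at x = 66 mm; pipe elbows at its sides reach y = +-80 mm at x = 70 mm.
- seal (a joint): How far the doser's sprung seal is pushed in, m: 0 free, 0.010 at its stop. Black rubber pad 30 mm wide, 20 mm high, centred 30 mm above the bay floor; face at doser x = 21 mm free, 31 mm at the stop. 2 N to start, 4 N at the stop, then rigid; over 35 N is forcing. It pushes the foot back below the grip: grip firmly (45 N) 80 mm above the foot, best across the 56 mm depth, room is left there.
- mat: Dark rubber potting mat lying fixed on the bench, 270 mm (x) by 350 mm (y), 3 mm thick; origin under its centre. The cartridges start standing on it.
- square_pot: Bystander: black square plastic pot, 88 mm across the rim, 75 mm high; origin under its centre.
- trowel: Bystander: steel trowel with a green grip lying flat, about 310 mm long, 66 mm wide, 28 mm high; origin near its neck, blade along its +x.
- glass_vase: Bystander: glass propagation vase, 80 mm across, 135 mm high; origin under its centre.
- saucer: Bystander: white ceramic drainage saucer, 116 mm across, 22 mm high; origin under its centre.
- spray_bottle: Bystander: white and green plastic spray bottle with a press-button top, 71 mm across, 166 mm high; origin under its centre.
- clay_pot: Bystander: terracotta pot, 80 mm across the rim, 70 mm high; origin under its centre.

How it is judged (in metres and radians):
On the way, in this order (a step that is already met when the one before it is completed fails the run):
1. the lighter cartridge has been lifted clear of the mat while the heavier stands on it (((height (world z) of cartridge_a above 0.015 m and contact force between cartridge_b and mat above 3.95 N and contact force between the fingers and cartridge_b below 0.2 N) or (height (world z) of cartridge_b above 0.015 m and contact force between cartridge_a and mat above 3.95 N and contact force between the fingers and cartridge_a below 0.2 N))), for 0.2 s.
2. the heavier cartridge is lifted clear of the mat while the lighter stands on it (((height (world z) of cartridge_a above 0.015 m and contact force between cartridge_b and mat between 1 and 3.95 N and contact force between the fingers and cartridge_b below 0.2 N) or (height (world z) of cartridge_b above 0.015 m and contact force between cartridge_a and mat between 1 and 3.95 N and contact force between the fingers and cartridge_a below 0.2 N))), for 0.2 s.
At the end, for the whole second after the job is handed in: The heavier cartridge stands upright (within 3.4 degrees) in the doser's bay, its foot on the bay floor (within 3 mm) behind the lip and pressed by the seal (seal in by more than 4 mm); the lighter one stands upright on the mat; both are at rest and released (((z of cartridge_a in the frame of bay between -0.003 and 0.003 m and x of cartridge_a in the frame of bay between -0.003 and 0.006 m and y of cartridge_a in the frame of bay between -0.006 and 0.006 m and angle between each of cartridge_a, cartridge_b's own z axis and vertical below 0.06 rad and linear speed of each of cartridge_a, cartridge_b below 0.02 m/s and value of joint seal above 0.004 m and contact force between cartridge_b and mat between 1 and 3.95 N and height (world z) of cartridge_b below 0.006 m) or (z of cartridge_b in the frame of bay between -0.003 and 0.003 m and x of cartridge_b in the frame of bay between -0.003 and 0.006 m and y of cartridge_b in the frame of bay between -0.006 and 0.006 m and angle between each of cartridge_b, cartridge_a's own z axis and vertical below 0.06 rad and linear speed of each of cartridge_b, cartridge_a below 0.02 m/s and value of joint seal above 0.004 m and contact force between cartridge_a and mat between 1 and 3.95 N and height (world z) of cartridge_a below 0.006 m))); the robot touches nothing.
It fails at once if a cartridge is forced: pressed on the doser with more than 35 N (contact force between any of cartridge_a, cartridge_b and doser above 35 N).
It fails at once if the arm or fingers press on the doser with more than 15 N (contact force between the arm and doser above 15 N).
It fails at once if a cartridge is knocked over (tilted beyond 45 degrees) (angle between any of cartridge_a, cartridge_b's own z axis and vertical above 0.785 rad).
It fails at once if a bystander is moved by more than 30 mm or tipped over (distance of any of square_pot, trowel, glass_vase, saucer, spray_bottle, clay_pot from where it was at the start of the episode above 0.03 m or angle between any of square_pot, trowel, glass_vase, saucer, spray_bottle, clay_pot's own z axis and vertical above 0.5 rad).
It also fails if it takes over 64 s, if anything falls off the work surface, if the arm or the gripper's body presses on something with over 40 N, if the wrist force passes 120 N, or if a joint passes its speed limit or range.

ROBOT

A 7-joint arm with a two-finger parallel gripper is mounted at the origin on the work surface. World frame = base frame: x ahead of the robot, y to its left, z up, the work surface at z = 0. Lengths are in mm, angles in rad, forces in N, time in s.
With the tool pointing down it reaches from about 400 to 875 mm from the base axis. Payload 4.4 kg.
Tool frame: the origin (TCP) lies on the centre line of the jaws, within the pads' length; the fingertips stand 25 mm ahead of it and the grasp point (between the pads) lies 6 mm ahead of it; x points along the fingers, y is the direction in which the jaws open and shut, and the axes are right-handed (so a half turn about x gives the same grasp; the last joint's range is limited). The gripper opens to 85 mm and grips with 20 to 120 N. Pads are 22 mm wide; open, the fingers measure 114 mm over their backs; the gripper's body (76 mm by 85 mm) begins 54 mm behind the grasp point. The pads swing forward as they close: fully open they stand 13 mm farther back than shut.
Start: joints at [1.146, 0.628, 0.038, 1.517, -0.027, 0.996, -0.02], TCP at [228.275, -608.611, 256.313] pointing down, gripper open.
Joint ranges: [-3.06, 3.06], [-0.37, 2.12], [-1.25, 1.32], [0.18, 2.47], [-1.1, 4.24], [0.23, 1.98], [-2.94, 2.94]. Speed limits (rad/s): [2.57, 2.57, 3.14, 3.14, 3.14, 3.14, 3.14].

INTERFACE

Orientations are given as [roll, pitch, yaw] about the fixed x, y, z axes, in that order (R = Rz(yaw) Ry(pitch) Rx(roll)).
In Python, from cell import * gives the robot as it stands. The module is installed in compiled form; this text tells all that it offers.
- The arm moves only by the tool jog_arm, never from a script. Its argument "series" is a list of rows, each a list of 3 entries, a list of its own where there are three numbers: the turn, a rotation vector about the tool's x, y, z in degrees, then the shift along the tool's x, y, z in mm, then the gripper's target within -1 to 1 (shut at 1, half-way at 0, fully open at -1). In form: [[[rx, ry, rz], [dx, dy, dz], hand], ...]. A call has 1 to 8 rows; each row shifts and turns the commanded pose from where the row before left it, along the tool's axes as they then stand; what a row does not reach is not made up. A row lasts 1/8 s, in which the tool goes at most 62.5 mm and 10.7 degrees, less where a joint would pass 70% of its speed; a pose out of reach is approached as far as the arm can. A call is refused whole if a number of a shift passes 62.5 or a number of a turn 10.7, either way. A call with a gripper value outside its range is refused whole. The fingers move at their own pace and stop on an object; the grip force is fixed at half the most. Time passes only in rows, so rows that do not move let the fingers close. It gives the time, the measured TCP pose, the force and the opening at its end, in the units of the state.
- read_state(): the state, without advancing time (a new reading comes with each control period).
- get_image(name): name is "scene" or "top" or "wrist"; returns a dict with "img" (400x640x3 uint8, red, green, blue), "range_z" (400x640 float32, mm along the optical axis (not along the pixel's ray), 0 where there is no reading), "fovy" (degrees; the focal length in pixels is half the picture's height over the tangent of half this angle, whatever the lens; pixels are square), "cx", "cy" (the principal point, pixels), "cam_to_world" (4x4, takes a point from camera to world coordinates). Camera axes: x right, y up, looking along -z (the intrinsics and any distortion apply to the point x, -y, -z); pixel columns grow to the right and rows downward; lengths in mm; the calibration is good to about 2 mm. A picture is of the moment at which its call begins.
- finish_job(): hands the job in, once; it reports no verdict.
The state is a dict: "clock": time; "qpos": joint angles; "qd": joint speeds; "tau": joint torques, N m; "eef_pos": TCP position; "tool_rot": TCP orientation; "force": force on the tool from outside, world axes, zero at the start; "torque": the same for the moment, N m; "width": finger opening in mm.
Only numpy, scipy, OpenCV 4.12 (cv2) and the standard library are available. Lean on these libraries where they do the work, as an engineer would, in place of code of your own. Each camera call takes 0.05 s, during which the arm holds its last target. There are 200 camera calls.

## Working session

There is one attempt and no reset: what is moved stays moved. The work goes in short steps, Python scripts to look and compute and a tool call to move; the robot and the scene stay as the last step left them, time stands still between calls to the robot, and variables do not carry over. Pictures are saved under pics/ and viewed, about 8 in all and at most 12, crops included, and the job is handed in when it is done.

Besides the shell and the picture viewer there is one more tool, called after "Request:" by a JSON object that holds its "name" and its "arguments". jog_arm: Moves the arm, as the interface text tells. Its arguments: {"type":"object","properties":{"series":{"type":"array"}},"required":["series"]}

```bash
mkdir -p pics; python3 - <<'E'
from cell import *
import cv2,numpy as np
print(read_state())
for n in ("top","scene"):
    d=get_image(n); cv2.imwrite(f"pics/{n}0.png",d["img"][:,:,::-1]); np.savez(f"{n}0.npz",**d)
    print(n,d["fovy"],d["cx"],d["cy"],np.round(d["cam_to_world"],3).tolist(), [k for k in d])
E
```

```text
{'clock': 0.0, 'qpos': array([ 1.14619967,  0.62930555,  0.03839207,  1.51839036, -0.02697702,
        0.99628222, -0.0199921 ]), 'qd': array([ 3.00140350e-05, -2.52145937e-03, -2.44602204e-04,  2.35606380e-04,
        1.77636780e-03,  1.27903287e-03, -8.18108619e-06]), 'tau': array([ 2.68893217e-05, -5.63404763e+01,  1.22627869e+00, -1.93443686e+01,
        1.09688222e-02,  1.05212827e-02, -2.27467905e-05]), 'eef_pos': array([ 228.09004991, -608.04524658,  255.40727534]), 'tool_rot': array([-1.56390229,  1.56892736,  1.93654728]), 'force': array([-1.0358521 , -0.57638766, -0.25059375]), 'torque': array([ 0.02071775, -0.02933637, -0.03210246]), 'width': 85.28041452214862}
top 55.17322890416267 319.510013637244 191.27355001733085 [[-0.012, 0.983, -0.185, 318.475], [-1.0, -0.011, 0.003, -10.29], [0.001, 0.185, 0.983, 1331.934], [0.0, 0.0, 0.0, 1.0]] ['img', 'range_z', 'fovy', 'cx', 'cy', 'cam_to_world']
scene 56.6706539591075 323.7652973244117 195.86533525655585 [[0.721, -0.459, 0.52, 1067.987], [0.693, 0.472, -0.544, -530.971], [0.004, 0.753, 0.658, 720.796], [0.0, 0.0, 0.0, 1.0]] ['img', 'range_z', 'fovy', 'cx', 'cy', 'cam_to_world']
```

View pics/top0.png

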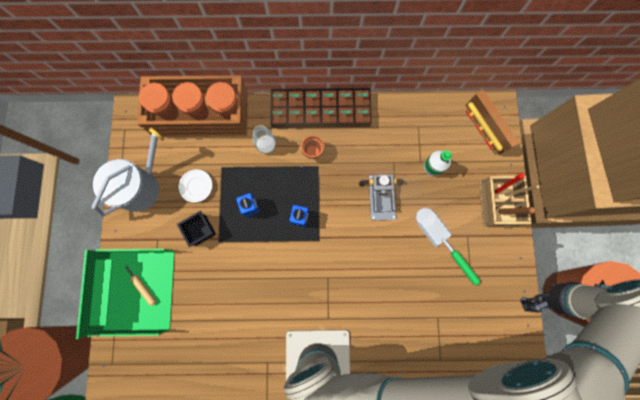

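View pics/scene0.png

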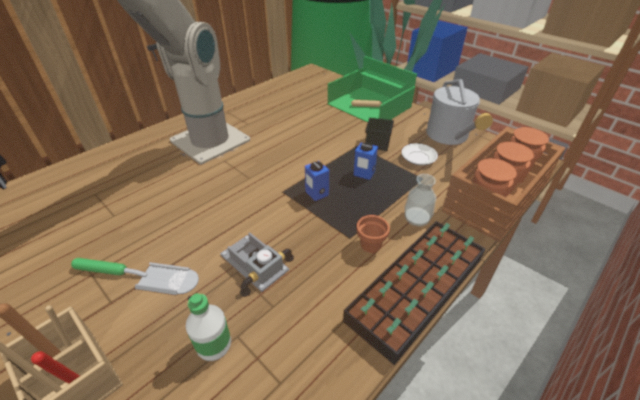

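The top view shows the cartridges on the mat at about px (247,205) and (299,215). The doser is at (383,196) with its valve head towards +x (image up), and the bystanders are well apart. Next I'll measure from depth.

```bash
cat > h.py <<'E'
import numpy as np,cv2
from scipy.spatial.transform import Rotation as Rn
def cloud(d):
    h,w=d["range_z"].shape; f=h/2/np.tan(np.radians(d["fovy"]/2)); z=d["range_z"]
    v,u=np.mgrid[0:h,0:w]; c=np.stack([(u-d["cx"])/f*z,-(v-d["cy"])/f*z,-z,np.ones_like(z)],-1)
    p=c@np.asarray(d["cam_to_world"]).T; p=p[...,:3]; p[z==0]=np.nan
    return p
def rect(q):
    (c,s,a)=cv2.minAreaRect(q[:,:2].astype(np.float32)); return np.round(c,1),np.round(s,1),round(a,1)
def tool(st): return Rn.from_euler("xyz",st["tool_rot"])
E
python3 - <<'E'
from h import *
d=dict(np.load("top0.npz")); P=cloud(d); I=d["img"].astype(int)
def box(u0,u1,v0,v1): return P[v0:v1,u0:u1].reshape(-1,3), I[v0:v1,u0:u1].reshape(-1,3)
print("mat",P[230,270],"table",P[260,250],P[260,400])
for nm,b in dict(A=(230,265,188,222),B=(283,315,198,232)).items():
    q,c=box(*b); 
    t=q[(q[:,2]>85)&(q[:,2]<104)]; print(nm,"top",len(t),np.median(t,0),rect(t)); t=q[q[:,2]>102]; print(" cap",len(t),t.mean(0) if len(t) else 0)
q,c=box(355,410,165,230)
for lo,hi in ((5,12),(30,52),(52,60),(60,75)):
    t=q[(q[:,2]>lo)&(q[:,2]<hi)]; print("doser",lo,hi,len(t),t.mean(0),rect(t))
big=cv2.resize(np.vstack([np.hstack([d["img"][180:240,220:320],d["img"][165:225,340:440]])]),None,fx=4,fy=4,interpolation=cv2.INTER_CUBIC)
cv2.imwrite("pics/crop0.png",big[:,:,::-1])
for nm,(u,v) in dict(sq=(198,229),sau=(196,185),vase=(264,140),clay=(313,147),spray=(439,160),trowel=(434,226)).items(): print(nm,P[v,u])
E
```

```text
mat [433.55851918 158.94386588   2.52318298] table [331.99689466 226.91590608  -2.36083862] [ 325.96429402 -287.77808533   -2.66201538]
A top 184 [510.40917001 225.10553577  97.80869285] (array([513.9, 228.4]), array([57.2, 49.9]), 19.9)
 cap 107 [513.80766374 227.98803261 105.79605495]
B top 182 [471.44944415  54.96327929  98.08779305] (array([474.5,  56. ]), array([50.3, 55.9]), 76.9)
 cap 105 [473.75947243  55.67768795 106.22361892]
doser 5 12 435 [ 516.43993426 -229.48593767    7.84215196] (array([ 547.4, -231.3]), array([174.5, 216.8]), 89.3)
doser 30 52 314 [ 564.80994285 -230.85327727   42.08823149] (array([ 553.5, -231. ]), array([139.2, 120.6]), 89.4)
doser 52 60 148 [ 587.32448248 -229.74188229   54.45655421] (array([ 588.1, -231. ]), array([67.9, 50. ]), 89.4)
doser 60 75 79 [ 591.52037727 -231.28797706   66.46161474] (array([ 591.5, -231.5]), array([31.9, 35.1]), 62.7)
sq [440.22159474 409.67321121  -0.61838564]
sau [596.22308968 423.60311759   0.87986935]
vase [725.26511692 169.46886688 106.01115775]
clay [730.61869804   7.25797481   4.32790119]
spray [ 645.51225371 -405.94163257  120.80659572]
trowel [ 440.90139043 -411.09905426    1.38787944]
```

View pics/crop0.png

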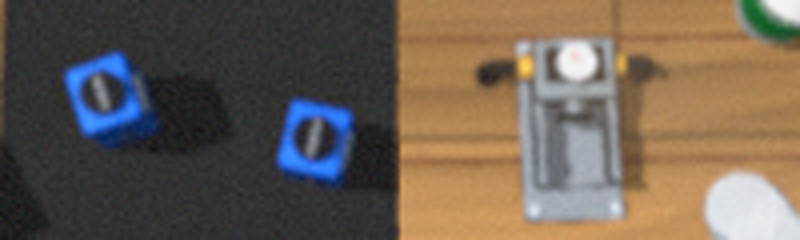

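```bash
cat >> h.py <<'E'
def plan(target, yaw, st):
    """tool-frame move to target xyz (mm) with tool x down and tool y at world yaw (deg, mod 180)"""
    R=tool(st).as_matrix(); p=st["eef_pos"]
    best=None
    for y in (yaw,yaw+180):
        a=np.radians(y); Y=np.array([np.cos(a),np.sin(a),0]); X=np.array([0,0,-1.]); G=np.stack([X,Y,np.cross(X,Y)],1)
        rv=np.degrees(Rn.from_matrix(R.T@G).as_rotvec())
        if best is None or np.linalg.norm(rv)<np.linalg.norm(best[0]): best=(rv,G)
    rv,G=best; d=np.asarray(target,float)-p
    print("pos",np.round(p,1),"toolY yaw",round(np.degrees(np.arctan2(R[1,1],R[0,1])),1),"tilt",round(np.degrees(np.arccos(-R[2,0])),2),"f",np.round(st["force"],2),"w",round(st["width"],1),"t",st["clock"],"q7",np.round(st["qpos"][6],2))
    print(" shift in tool now",np.round(R.T@d,1)," turn",np.round(rv,1)," shift in tool after turn",np.round(G.T@d,1))
E
python3 -c "
from cell import *; from h import *
st=read_state(); print(np.round(tool(st).as_matrix(),3)); plan([474,56,255],-13.1,st)"
```

```text
[[-0.001  0.351 -0.936]
 [ 0.002 -0.936 -0.351]
 [-1.    -0.002  0.   ]]
pos [ 228.1 -608.1  255.5] toolY yaw -69.4 tilt 0.1 f [-0.11 -0.11 -0.13] w 85.6 t 0.1 q7 -0.02
 shift in tool now [   1.4 -535.5 -463.5]  turn [-56.3  -0.    0.1]  shift in tool after turn [ 5.000e-01  8.900e+01 -7.026e+02]
```

Request:
{"name": "jog_arm", "arguments": {"series": [[[0,0,0],[0,-38,-33],-1],[[0,0,0],[0,-38,-33],-1],[[0,0,0],[0,-38,-33],-1],[[0,0,0],[0,-38,-33],-1],[[0,0,0],[0,-38,-33],-1],[[0,0,0],[0,-38,-33],-1],[[0,0,0],[0,-38,-33],-1],[[0,0,0],[0,-38,-33],-1]]}}

```text
clock: 1.1
eef_pos: [369.0, -229.7, 256.2]
tool_rot: [-1.792, 1.571, 1.708]
force: [0.1, 0.7, 1.0]
width: 85.5
```

Request:
{"name": "jog_arm", "arguments": {"series": [[[0,0,0],[0,-38,-33],-1],[[0,0,0],[0,-38,-33],-1],[[-9.4,0,0],[0,-38,-33],-1],[[-9.4,0,0],[0,0,0],-1],[[-9.4,0,0],[0,0,0],-1],[[-9.4,0,0],[0,0,0],-1],[[-9.4,0,0],[0,0,0],-1],[[-9.3,0,0],[0,0,0],-1]]}}

```text
clock: 2.1
eef_pos: [421.1, -89.8, 256.1]
tool_rot: [-1.454, 1.57, 3.034]
force: [-0.4, -0.1, -0.0]
width: 85.4
```

```bash
python3 -c "
from cell import *; from h import *
st=read_state(); plan([474,56,200],-13.1,st)
d=get_image('wrist'); np.savez('w1.npz',**d); cv2.imwrite('pics/w1.png',d['img'][:,:,::-1]); print(np.round(d['cam_to_world'],2).tolist(),d['fovy'])"
```

```text
pos [421.1 -89.8 256.1] toolY yaw -12.8 tilt 0.04 f [-0.45 -0.05 -0.03] w 85.4 t 2.1 q7 -0.23
 shift in tool now [  56.1   19.2 -153.9]  turn [0.3 0.  0. ]  shift in tool after turn [  56.1   18.5 -154. ]
[[0.97, 0.21, 0.07, 438.3], [-0.22, 0.92, 0.31, -10.35], [0.0, -0.32, 0.95, 373.4], [0.0, 0.0, 0.0, 1.0]] 69.19180163710669
```

```bash
cat >> h.py <<'E'
def near(P,c,r,lo,hi):
    q=P.reshape(-1,3); q=q[~np.isnan(q).any(1)]; return q[(np.hypot(q[:,0]-c[0],q[:,1]-c[1])<r)&(q[:,2]>lo)&(q[:,2]<hi)]
E
python3 -c "
from h import *
d=dict(np.load('w1.npz')); P=cloud(d)
q=near(P,(474,56),60,92,103); print(len(q),q.mean(0),rect(q))
q=near(P,(474,56),60,103,115); print(len(q),q.mean(0),rect(q))"
```

```text
1567 [471.70338779  41.82380313  98.22750129] (array([473.6,  45.3]), array([28.9, 55.8]), 76.7)
1093 [474.01318522  48.47183923 106.83524065] (array([474.2,  47. ]), array([19.5, 36.5]), 77.4)
```

View pics/w1.png

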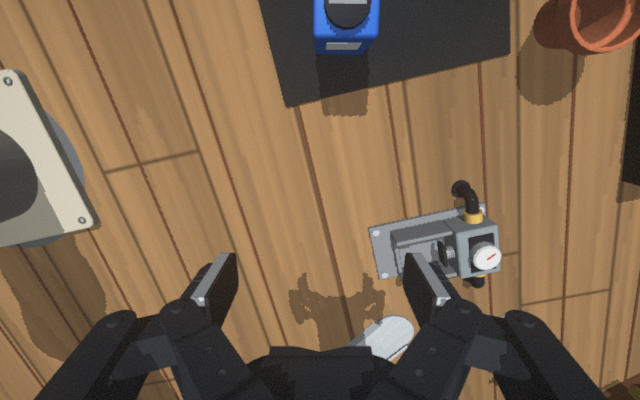

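Request:
{"name": "jog_arm", "arguments": {"series": [[[0,0,0],[0,6,-51.5],-1],[[0,0,0],[0,6,-51.5],-1],[[0,0,0],[0,6.5,-51],-1],[[0,0,0],[40,0,0],-1],[[0,0,0],[0,0,0],-1]]}}

```text
clock: 2.78
eef_pos: [472.2, 55.9, 214.3]
tool_rot: [-1.157, 1.564, -2.958]
force: [-0.6, -0.4, 0.0]
width: 85.3
```

```bash
python3 -c "
from cell import *; from h import *
st=read_state(); plan([474,56,89],-13.1,st)
P=cloud(dict(np.load('w1.npz')))
for lo,hi in ((5,12),(30,50),(51,58),(65,75)):
    q=near(P,(535,-231),100,lo,hi); print(lo,len(q),q.mean(0),rect(q))
d=get_image('wrist'); np.savez('w2.npz',**d); P=cloud(d)
q=near(P,(474,56),60,92,103); print(len(q),q.mean(0),rect(q))
q=near(P,(474,56),60,103,115); print(len(q),q.mean(0),rect(q))
q=near(P,(514,228),60,92,103); print(len(q),q.mean(0),rect(q)) if len(q) else 0
"
```

```text
pos [472.2  55.9 214.3] toolY yaw -13.2 tilt 0.38 f [-0.62 -0.42  0.02] w 85.3 t 2.775 q7 -0.62
 shift in tool now [125.3   2.5  -0.9]  turn [-0.1  0.2  0.3]  shift in tool after turn [125.3   1.7  -0.5]
5 2459 [ 516.46420538 -223.03532511    8.01423486] (array([ 540.7, -217.6]), array([147.7, 156.7]), 76.3)
30 1982 [ 564.10895071 -213.24509188   39.84289119] (array([ 551.2, -226.6]), array([142.8, 120.7]), 83.4)
51 1344 [ 585.78773118 -225.9165451    54.25611084] (array([ 590.4, -232.1]), array([52.1, 68.3]), 1.5)
65 558 [ 592.87835105 -231.0746725    67.68947471] (array([ 593.4, -232.2]), array([33. , 33.1]), 49.8)
1992 [476.9251348   61.58206317  98.20217218] (array([476. ,  56.8]), array([48.8, 56. ]), 76.9)
1563 [475.98583535  57.05707134 106.81281878] (array([475.8,  56.4]), array([37.3, 37.2]), 60.7)
61 [499.60238926 198.22278031  95.57520222] (array([500. , 198.2]), array([ 3.2, 10.6]), 78.0)
```

Request:
{"name": "jog_arm", "arguments": {"series": [[[0,0,0],[40,3,-1],-1],[[0,0,0],[45,0,0],-1],[[0,0,0],[40,0,0],-1],[[0,0,0],[0,0,0],-1],[[0,0,0],[0,0,0],1],[[0,0,0],[0,0,0],1],[[0,0,0],[0,0,0],1],[[0,0,0],[0,0,0],1]]}}

```text
clock: 3.82
eef_pos: [478.1, 56.3, 93.5]
tool_rot: [1.831, 1.568, 0.03]
force: [-3.2, 0.4, 6.8]
width: 55.4
```

Request:
{"name": "jog_arm", "arguments": {"series": [[[0,0,0],[-15,0,0],1],[[0,0,0],[-25,0,0],1],[[0,0,0],[0,0,0],1],[[0,0,0],[0,0,0],1],[[0,0,0],[0,0,0],1],[[0,0,0],[0,0,0],1]]}}

```text
clock: 4.58
eef_pos: [477.1, 56.2, 130.7]
tool_rot: [-1.177, 1.569, -2.977]
force: [-0.2, -1.1, -4.7]
width: 54.8
```

```bash
cat > weigh.py <<'E'
from cell import *; from h import *
F=[];T=[]
for i in range(8):
    d=get_image('wrist'); s=read_state(); F.append(s["force"]);T.append(s["tau"])
print("F mean",np.mean(F,0),"sd",np.std(F,0),"tau",np.round(np.mean(T,0),2)); plan([0,0,0],0,s)
P=cloud(d); q=near(P,s["eef_pos"][:2],70,60,180); print(np.histogram(q[:,2],12))
E
python3 weigh.py
```

```text
F mean [ 0.15016804 -0.40155827 -5.29492339] sd [0.52550527 0.84881603 0.52694081] tau [ 0.000e+00 -4.795e+01 -2.080e+00 -1.109e+01  0.000e+00  1.000e-02
 -0.000e+00]
pos [477.6  56.3 131.3] toolY yaw -13.1 tilt 0.01 f [ 0.06  0.06 -5.61] w 55.3 t 4.975 q7 -0.69
 shift in tool now [ 131.3 -452.2  163.4]  turn [-13.1   0.    0. ]  shift in tool after turn [ 131.3 -477.6   56.3]
(array([ 352,  406,  444,  568,  673,  980, 1425, 7093, 6640, 1888, 7188,
       5243]), array([ 60.02091162,  70.0189852 ,  80.01705877,  90.01513235,
       100.01320593, 110.0112795 , 120.00935308, 130.00742666,
       140.00550024, 150.00357381, 160.00164739, 169.99972097,
       179.99779454]))
```

Request:
{"name": "jog_arm", "arguments": {"series": [[[0,0,0],[20,0,0],1],[[0,0,0],[13,0,0],1],[[0,0,0],[5,0,0],1],[[0,0,0],[0,0,0],1],[[0,0,0],[0,0,0],1]]}}

```text
clock: 5.6
eef_pos: [476.9, 56.2, 93.7]
tool_rot: [-0.874, 1.57, -2.674]
force: [-2.2, 0.4, 2.4]
width: 55.0
```

Request:
{"name": "jog_arm", "arguments": {"series": [[[0,0,0],[0,0,0],-1],[[0,0,0],[0,0,0],-1],[[0,0,0],[0,0,0],-1],[[0,0,0],[-35,0,0],-1],[[0,0,0],[-40,0,0],-1],[[0,0,0],[-20,0,0],-1],[[0,0,0],[0,-1,-58.6],-1],[[0,0,0],[0,-1,-58.6],-1]]}}

```text
clock: 6.6
eef_pos: [503.4, 171.3, 189.1]
tool_rot: [1.92, 1.569, 0.117]
force: [0.1, -0.3, -0.8]
width: 85.4
```

Request:
{"name": "jog_arm", "arguments": {"series": [[[0,0,0],[0,-1,-58.6],-1],[[-8.2,0,0],[0,0,0],-1],[[-8.2,0,0],[0,0,0],-1],[[-8.3,0,0],[0,0,0],-1],[[-8.3,0,0],[0,0,0],-1],[[0,0,0],[0,0,0],-1]]}}

```text
clock: 7.35
eef_pos: [514.7, 228.0, 188.2]
tool_rot: [-2.919, 1.57, 2.138]
force: [0.5, 0.3, -0.4]
width: 85.4
```

```bash
python3 -c "
from cell import *; from h import *
st=read_state(); 
d=get_image('wrist'); np.savez('w3.npz',**d); P=cloud(d)
q=near(P,(514,228),60,92,103); r=rect(q); print(len(q),q.mean(0),r)
q=near(P,(514,228),60,103,115); print(len(q),q.mean(0),rect(q))
d=get_image('top'); P=cloud(d)
for c in ((474,56),(514,228)):
    q=near(P,c,60,85,103); print(len(q),rect(q))
plan([514.5,228.6,87],19.9,st)
"
```

```text
2447 [512.91606521 234.58917201  98.19305996] (array([514.8, 229.4]), array([56.2, 49.5]), 19.0)
1910 [514.55813853 229.78530677 106.8384401 ] (array([514.7, 229. ]), array([37.3, 36.9]), 30.3)
115 (array([473.2,  55.7]), array([49.4, 56. ]), 77.0)
0 (array([0., 0.]), array([0., 0.]), 0.0)
pos [514.7 228.  188.2] toolY yaw 19.8 tilt 0.02 f [ 0.51  0.34 -0.37] w 85.4 t 7.35 q7 -0.46
 shift in tool now [101.2   0.   -0.6]  turn [-0.1 -0.   0. ]  shift in tool after turn [101.2   0.   -0.6]
```

Request:
{"name": "jog_arm", "arguments": {"series": [[[0,0,0],[35,0,-1],-1],[[0,0,0],[40,0,0],-1],[[0,0,0],[26,0,0],-1],[[0,0,0],[0,0,0],-1],[[0,0,0],[0,0,0],1],[[0,0,0],[0,0,0],1],[[0,0,0],[0,0,0],1],[[0,0,0],[0,0,0],1]]}}

```text
clock: 8.45
eef_pos: [515.4, 229.7, 89.0]
tool_rot: [1.672, 1.568, 0.447]
force: [-0.0, 0.6, 6.0]
width: 55.7
```

Request:
{"name": "jog_arm", "arguments": {"series": [[[0,0,0],[-15,0,0],1],[[0,0,0],[-25,0,0],1],[[0,0,0],[0,0,0],1],[[0,0,0],[0,0,0],1],[[0,0,0],[0,0,0],1],[[0,0,0],[0,0,0],1]]}}

```text
clock: 9.2
eef_pos: [513.9, 228.9, 126.6]
tool_rot: [-1.489, 1.569, -2.713]
force: [-0.3, -0.6, -2.2]
width: 55.7
```

```bash
python3 weigh.py
```

```text
F mean [ 0.22212679  0.04995984 -1.83667822] sd [0.40444405 0.55415103 0.48537929] tau [ 0.000e+00 -5.340e+01 -4.780e+00 -1.308e+01  1.000e-02  1.000e-02
 -0.000e+00]
pos [514.3 229.1 127.3] toolY yaw 19.9 tilt 0.0 f [ 0.33  1.16 -1.79] w 55.4 t 9.6 q7 -0.51
 shift in tool now [ 127.3 -561.5   40.8]  turn [19.9  0.   0. ]  shift in tool after turn [ 127.3 -514.3  229.1]
(array([ 375,  445,  464,  623,  728, 1164, 1542, 7456, 6938, 3979, 6379,
       7417]), array([ 60.00169173,  70.00152095,  80.00135018,  90.0011794 ,
       100.00100862, 110.00083785, 120.00066707, 130.0004963 ,
       140.00032552, 150.00015474, 159.99998397, 169.99981319,
       179.99964242]))
```

A weighs about 1.8 N and B about 5.3 N, so B is the full one. I'll set A back down and return to B.

Request:
{"name": "jog_arm", "arguments": {"series": [[[0,0,0],[20,0,0],1],[[0,0,0],[13,0,0],1],[[0,0,0],[5.5,0,0],1],[[0,0,0],[0,0,0],1],[[0,0,0],[0,0,0],1],[[0,0,0],[0,0,0],-1],[[0,0,0],[0,0,0],-1],[[0,0,0],[0,0,0],-1]]}}

```text
clock: 10.6
eef_pos: [514.4, 229.1, 89.0]
tool_rot: [1.627, 1.57, 0.402]
force: [0.3, -1.0, -0.2]
width: 85.1
```

Request:
{"name": "jog_arm", "arguments": {"series": [[[0,0,0],[-35,0,0],-1],[[0,0,0],[-40,0,0],-1],[[0,0,0],[-20,0,0],-1],[[8.2,0,0],[0,0,0],-1],[[8.2,0,0],[0,0,0],-1],[[8.3,0,0],[0,0,0],-1],[[8.3,0,0],[0,0,0],-1],[[0,0,0],[0,1,58],-1]]}}

```text
clock: 11.6
eef_pos: [502.7, 177.4, 184.3]
tool_rot: [2.752, 1.565, 0.959]
force: [1.1, -1.1, 0.7]
width: 85.6
```

Request:
{"name": "jog_arm", "arguments": {"series": [[[0,0,0],[0,1,58],-1],[[0,0,0],[0,1,58],-1],[[0,0,0],[0,0,0],-1]]}}

```text
clock: 11.98
eef_pos: [476.2, 53.4, 183.7]
tool_rot: [-0.34, 1.567, -2.149]
force: [-0.2, 0.4, -0.5]
width: 85.2
```

```bash
python3 -c "
from cell import *; from h import *
st=read_state(); 
d=get_image('wrist'); np.savez('w4.npz',**d); P=cloud(d)
q=near(P,(474,56),60,92,103); r=rect(q); print(len(q),q.mean(0),r)
q=near(P,(474,56),60,103,115); print(len(q),q.mean(0),rect(q))
q=near(P,(514,228),60,92,103); print(len(q),rect(q))
plan([475.8,57,87],-13,st)
"
```

```text
2576 [475.89566015  61.87199795  98.13224794] (array([474.4,  56.5]), array([49.6, 56.1]), 77.0)
1997 [474.54245726  57.07996506 106.78794678] (array([474.5,  56.1]), array([37.2, 37.4]), 4.5)
0 (array([0., 0.]), array([0., 0.]), 0.0)
pos [476.2  53.4 183.7] toolY yaw -13.6 tilt 0.23 f [-0.21  0.42 -0.51] w 85.2 t 11.975 q7 -0.66
 shift in tool now [96.7 -1.1 -3.8]  turn [-0.6  0.2  0.1]  shift in tool after turn [96.7 -1.2 -3.4]
```

Request:
{"name": "jog_arm", "arguments": {"series": [[[-0.6,0.2,0],[35,-2,-3.2],-1],[[0,0,0],[40,0,0],-1],[[0,0,0],[21,0,0],-1],[[0,0,0],[0,0,0],-1],[[0,0,0],[0,0,0],1],[[0,0,0],[0,0,0],1],[[0,0,0],[0,0,0],1],[[0,0,0],[0,0,0],1]]}}

```text
clock: 13.02
eef_pos: [477.1, 63.4, 89.1]
tool_rot: [2.752, 1.566, 0.963]
force: [-1.9, 1.9, 6.8]
width: 55.3
```

Request:
{"name": "jog_arm", "arguments": {"series": [[[0,0,0],[-15,0,0],1],[[0,0,0],[-25,0,0],1],[[0,0,0],[0,0,0],1],[[0,0,0],[0,0,0],1],[[0,0,0],[-40,0,0],1],[[0,0,0],[-40,0,0],1],[[0,0,0],[0,0,0],1]]}}

```text
clock: 13.9
eef_pos: [477.8, 62.6, 209.3]
tool_rot: [2.463, 1.564, 0.673]
force: [-0.0, -0.2, -5.0]
width: 55.1
```

```bash
python3 weigh.py;  python3 -c "
from cell import *; from h import *
d=get_image('top'); P=cloud(d)
q=near(P,(514,228),60,85,103); print('A',len(q),rect(q))
d=get_image('wrist'); np.savez('w5.npz',**d);cv2.imwrite('pics/w5.png',d['img'][:,:,::-1])
plan([495,-231,205],0.4,read_state())"
```

```text
F mean [ 0.02670167  0.17463224 -5.48949131] sd [0.51060575 0.51857876 0.66645207] tau [ 5.000e-02 -4.522e+01 -2.790e+00 -1.553e+01  1.000e-02 -1.000e-02
  0.000e+00]
pos [475.8  62.3 206.8] toolY yaw -12.5 tilt 0.2 f [-0.22  0.76 -5.1 ] w 55.3 t 14.3 q7 -0.65
 shift in tool now [ 207.2 -450.5  164.7]  turn [-12.5  -0.2   0.1]  shift in tool after turn [ 206.8 -475.8   62.3]
(array([136, 160, 155, 175, 203, 196, 229, 198, 248, 277, 297, 325]), array([123.76344503, 128.44928777, 133.1351305 , 137.82097323,
       142.50681596, 147.19265869, 151.87850142, 156.56434415,
       161.25018688, 165.93602961, 170.62187234, 175.30771508,
       179.99355781]))
A 173 (array([512.8, 227.9]), array([56. , 50.2]), 18.6)
pos [476.1  62.4 207.2] toolY yaw -12.5 tilt 0.19 f [ 0.29  0.84 -4.9 ] w 55.1 t 14.4 q7 -0.65
 shift in tool now [  1.3  82.1 282.3]  turn [-12.9  -0.2   0. ]  shift in tool after turn [  2.2  16.9 293.5]
```

View pics/w5.png

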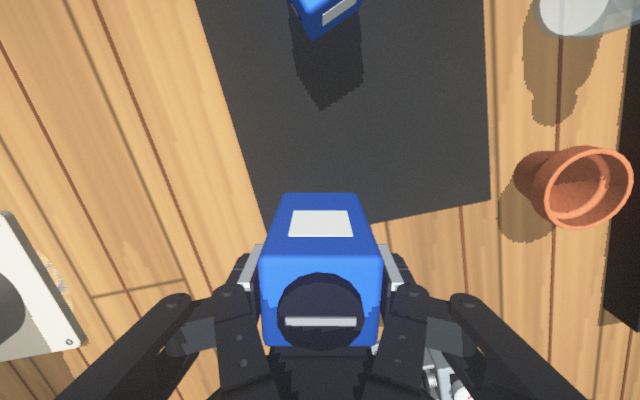

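The picture shows the cartridge held squarely and upright, with the cap at about px (320,310). A still stands on the mat. Next I'll measure the cartridge's offset in the tool frame.

```bash
cat >> h.py <<'E'
def held(d,st):
    P=cloud(d).reshape(-1,3); I=d['img'].reshape(-1,3).astype(int); R=tool(st).as_matrix(); q=(P-st['eef_pos'])@R
    blue=(I[:,2]>I[:,0]+50)&(I[:,2]>I[:,1]+30)&(np.hypot(q[:,1],q[:,2])<60)
    t=q[blue&(q[:,0]<-5)&(q[:,0]>-20)]; print('boxtop x',np.median(t[:,0]),'y',t[:,1].min(),t[:,1].max(),'z',t[:,2].min(),t[:,2].max(),cv2.minAreaRect(t[:,1:].astype(np.float32)))
    f=q[blue&(q[:,0]>5)&(q[:,0]<60)]; A=np.c_[f[:,0],f[:,1],np.ones(len(f))]; k=np.linalg.lstsq(A,f[:,2],rcond=None)[0]
    print('front face z at TCP',k[2],'slope/x',k[0],'slope/y',k[1],len(f), 'face y',np.percentile(f[:,1],[0.5,99.5]))
E
python3 -c "
from cell import *; from h import *
d=dict(np.load('w5.npz')); held(d,read_state())"
```

```text
boxtop x -9.141141477179787 y -28.928784553606164 26.682037919028563 z -17.971560978566526 32.02414650391113 ((-1.0863285064697266, 7.1118621826171875), (55.48868942260742, 49.99956512451172), 0.32455775141716003)
front face z at TCP -16.8840017390908 slope/x 0.003732110269323485 slope/y 0.005288349174309204 2191 face y [-27.89948319  25.37630651]
```

Request:
{"name": "jog_arm", "arguments": {"series": [[[0,0,0],[0,14.7,55.3],1],[[0,0,0],[0,14.7,55.3],1],[[0,0,0],[0,14.7,55.3],1],[[0,0,0],[0,14.7,55.3],1],[[0,0,0],[0,14.7,55.3],1],[[-6.4,0,0],[0,0,0],1],[[-6.4,0,0],[0,0,0],1],[[0,0,0],[0,0,0],1]]}}

```text
clock: 15.4
eef_pos: [487.8, -223.6, 206.5]
tool_rot: [3.081, 1.567, 1.513]
force: [-0.4, 0.0, -5.4]
width: 55.0
```

Request:
{"name": "jog_arm", "arguments": {"series": [[[0,0,0],[20,0,0],1],[[0,0,0],[0,0,0],1],[[0,0,0],[0,0,0],1]]}}

```text
clock: 15.78
eef_pos: [488.4, -223.3, 187.2]
tool_rot: [2.803, 1.567, 1.236]
force: [0.2, 0.0, -5.8]
width: 55.3
```

```bash
python3 -c "
from cell import *; from h import *
st=read_state(); plan([500,-224,185],0,st)
d=get_image('wrist'); np.savez('w6.npz',**d);cv2.imwrite('pics/w6.png',d['img'][:,:,::-1]); held(d,st)
P=cloud(d)
for lo,hi in ((5,11),(42,50),(51,57),(65,73)):
    q=near(P,(540,-231),120,lo,hi); print(lo,len(q),q.mean(0),q.min(0),q.max(0),rect(q))
d=get_image('scene'); np.savez('s6.npz',**d)
"
```

```text
pos [ 488.4 -223.3  187.2] toolY yaw 0.2 tilt 0.2 f [ 0.19  0.01 -5.84] w 55.3 t 15.775 q7 0.08
 shift in tool now [ 2.2 11.6  0.8]  turn [ 0.2 -0.2 -0.1]  shift in tool after turn [ 2.2 11.6  0.7]
boxtop x -9.290113241058176 y -29.032411670355184 26.60113623061821 z -18.397344428862883 30.838117516893707 ((-1.250680923461914, 6.37774658203125), (55.36546325683594, 49.36626052856445), 0.5713319778442383)
front face z at TCP -17.23471335347123 slope/x 0.004936701503072161 slope/y 0.006167822151411428 2180 face y [-27.77511357  25.12398377]
5 3885 [ 523.37665345 -216.91497822    7.83820683] [ 465.37977721 -306.66281277    5.00736444] [ 624.99975406 -152.90144408   10.9832923 ] (array([ 553. , -207.4]), array([134.6, 166.8]), 61.0)
42 1271 [ 547.37338849 -220.99907751   45.59142281] [ 493.73887098 -277.34383224   42.00239101] [ 613.27558479 -190.88160407   49.95937312] (array([ 549. , -225.6]), array([ 84.5, 117.3]), 80.1)
51 2578 [ 586.08767866 -227.96502314   54.13732954] [ 564.06255033 -266.07099339   51.01638276] [ 616.68510148 -198.06489102   56.97806273] (array([ 590.2, -232.4]), array([51.8, 68.3]), 1.2)
65 1083 [ 592.90181501 -231.46602439   67.59032717] [ 576.74261762 -248.87408608   65.00758647] [ 611.16150846 -215.67714731   70.2825097 ] (array([ 593.3, -232.2]), array([33. , 33.2]), 65.6)
```

View pics/w6.png

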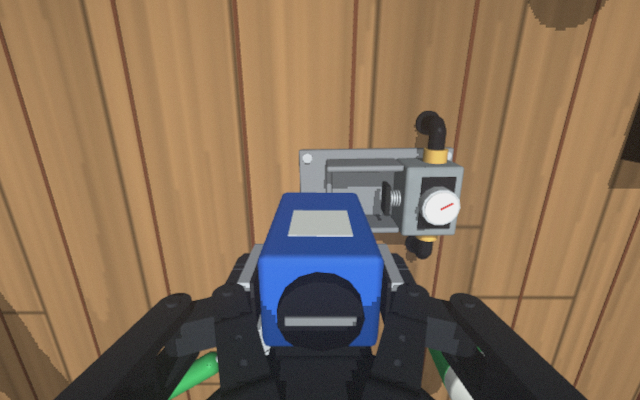

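```bash
cat >> h.py <<'E'
def line(q,ax,side,bw=3.0):
    """robust edge: extreme of coord 1-ax in bins along ax; returns slope deg & value at mean"""
    b=np.round(q[:,ax]/bw); X=[];Y=[]
    for k in np.unique(b):
        s=q[b==k]
        if len(s)>3: X.append(s[:,ax].mean()); Y.append(np.percentile(s[:,1-ax],98 if side>0 else 2))
    X,Y=np.array(X),np.array(Y); m=np.ones(len(X),bool)
    for _ in range(4):
        k=np.polyfit(X[m],Y[m],1); r=Y-np.polyval(k,X); m=np.abs(r)<max(0.6,2*np.std(r[m]))
    return k,round(np.degrees(np.arctan(k[0])),2),round(np.std(r[m]),2),m.sum()
def sel(P,x,y,z):
    q=P.reshape(-1,3); return q[(q[:,0]>x[0])&(q[:,0]<x[1])&(q[:,1]>y[0])&(q[:,1]<y[1])&(q[:,2]>z[0])&(q[:,2]<z[1])]
E
python3 - <<'E'
from h import *
d=dict(np.load('w6.npz')); P=cloud(d)
for nm,(q,ax,s) in dict(plate_yplus=(sel(P,(475,610),(-200,-180),(4,11)),0,1), cheek_out=(sel(P,(496,560),(-212,-188),(42,49)),0,1),
  cheek_in=(sel(P,(496,560),(-212,-188),(42,49)),0,-1), head_yplus=(sel(P,(566,614),(-240,-190),(51,57)),0,1), head_yminus=(sel(P,(566,614),(-275,-235),(51,57)),0,-1),
  head_front=(sel(P,(555,590),(-262,-202),(51,57)),1,-1),plate_front=(sel(P,(455,500),(-225,-192),(4,11)),1,-1)).items():
    k,a,r,n=line(q,ax,s); c=535 if ax==0 else -231; print(nm,len(q),"val@",c,round(np.polyval(k,c),2),"ang",a,"res",r,n)
I=d['img'].astype(int); B=(I[...,2]>I[...,0]+50)&(I[...,2]>I[...,1]+30)
Q=P.copy(); Q[~B]=np.nan
t=sel(Q,(440,540),(-280,-180),(190,205)); print('cart top',len(t),rect(t),np.median(t[:,2]))
# seal pad, dark pixels
q=sel(P,(535,562),(-252,-210),(26,52)); print('pad?',len(q),q[:,0].min(),np.percentile(q[:,0],[5,50]))
E
```

```text
plate_yplus 1121 val@ 535 -190.65 ang 1.02 res 0.18 41
cheek_out 482 val@ 535 -199.42 ang 1.23 res 0.12 22
cheek_in 482 val@ 535 -204.7 ang 1.22 res 0.38 22
head_yplus 1544 val@ 535 -200.76 ang 1.8 res 0.17 16
head_yminus 915 val@ 535 -264.22 ang -0.95 res 0.3 16
head_front 1412 val@ -231 565.18 ang -1.02 res 0.22 20
plate_front 876 val@ -231 466.64 ang -0.95 res 0.36 12
cart top 6049 (array([ 487.2, -229.7]), array([49.4, 55.4]), 89.7) 196.4455327935127
pad? 406 548.4101002519184 [548.59794777 551.02300311]
```

Request:
{"name": "jog_arm", "arguments": {"series": [[[-1.3,-0.2,0],[0,9,1.9],1],[[0,0,0],[0,17.5,0],1],[[0,0,0],[20,0,0],1],[[0,0,0],[18,0,0],1],[[0,0,0],[0,0,0],1],[[0,0,0],[0,0,0],1]]}}

```text
clock: 16.62
eef_pos: [515.6, -225.0, 149.6]
tool_rot: [1.356, 1.568, -0.187]
force: [-0.5, -0.3, -5.3]
width: 55.2
```

```bash
cat > chk.py <<'E'
import sys
from cell import *; from h import *
st=read_state(); plan([514,-226,111],1.3,st)
d=get_image('wrist'); np.savez(sys.argv[1]+'.npz',**d);cv2.imwrite('pics/'+sys.argv[1]+'.png',cv2.resize(d['img'][120:320,180:500,::-1],None,fx=2.5,fy=2.5,interpolation=cv2.INTER_CUBIC)); held(d,st)
P=cloud(d); I=d['img'].astype(int); B=(I[...,2]>I[...,0]+50)&(I[...,2]>I[...,1]+30)
N=P.copy(); N[B]=np.nan
for nm,(q,ax,s) in dict(plate_yplus=(sel(N,(475,610),(-200,-180),(4,11)),0,1), cheek_out=(sel(N,(496,560),(-212,-188),(42,49)),0,1),
  cheek_in=(sel(N,(496,560),(-212,-188),(42,49)),0,-1), head_yplus=(sel(N,(566,614),(-240,-190),(51,57)),0,1), 
  head_front=(sel(N,(555,590),(-262,-202),(51,57)),1,-1),plate_front=(sel(N,(455,500),(-225,-192),(4,11)),1,-1)).items():
    if len(q)<50: continue
    k,a,r,n=line(q,ax,s); c=520 if ax==0 else -231; print(nm,len(q),"val@",c,round(np.polyval(k,c),2),"ang",a,"res",r,n)
Q=P.copy(); Q[~B]=np.nan; z=st['eef_pos'][2]
f=sel(Q,(470,560),(-225,-195),(z-84,z-20)); A=np.c_[f[:,0]-514,f[:,2]-(z-86.5),np.ones(len(f))]
k=np.linalg.lstsq(A,f[:,1],rcond=None)[0]; print('face: y at x514,foot',k[2],'yaw',np.degrees(k[0]),'tilt',np.degrees(k[1]),'x rng low',np.percentile(f[f[:,2]<z-60][:,0],[1,99]),f[:,2].min()-z)
t=sel(Q,(440,580),(-280,-180),(z+6,z+13)); print('top',rect(t))
E
python3 chk.py w7
```

```text
pos [ 515.6 -225.   149.6] toolY yaw 1.6 tilt 0.14 f [-0.49 -0.29 -5.34] w 55.2 t 16.625 q7 0.06
 shift in tool now [38.6 -1.7  1. ]  turn [ 0.3  0.  -0.1]  shift in tool after turn [38.6 -1.6  1. ]
boxtop x -9.325956097851739 y -28.99257819979845 26.456832997140587 z -18.47815357277423 30.69288336813119 ((-1.266427993774414, 6.068580627441406), (55.34208297729492, 49.048221588134766), 0.26943597197532654)
front face z at TCP -17.25214388820107 slope/x 0.004245864427740672 slope/y 0.007102809554686118 2204 face y [-27.84659118  25.32403918]
plate_yplus 1436 val@ 520 -190.72 ang 0.97 res 0.15 41
cheek_out 626 val@ 520 -199.57 ang 1.03 res 0.14 22
cheek_in 626 val@ 520 -204.79 ang 1.75 res 0.1 20
head_yplus 2059 val@ 520 -200.75 ang 1.47 res 0.22 16
head_front 1769 val@ -231 565.1 ang -0.82 res 0.22 19
plate_front 1096 val@ -231 466.04 ang 0.69 res 0.39 12
face: y at x514,foot -208.12531657069547 yaw 1.142358784368229 tilt 0.22221158831753104 x rng low [487.70253681 539.77658942] -82.43077866262112
top (array([ 514.5, -231.1]), array([55.3, 49. ]), 1.3)
```

View pics/w7.png

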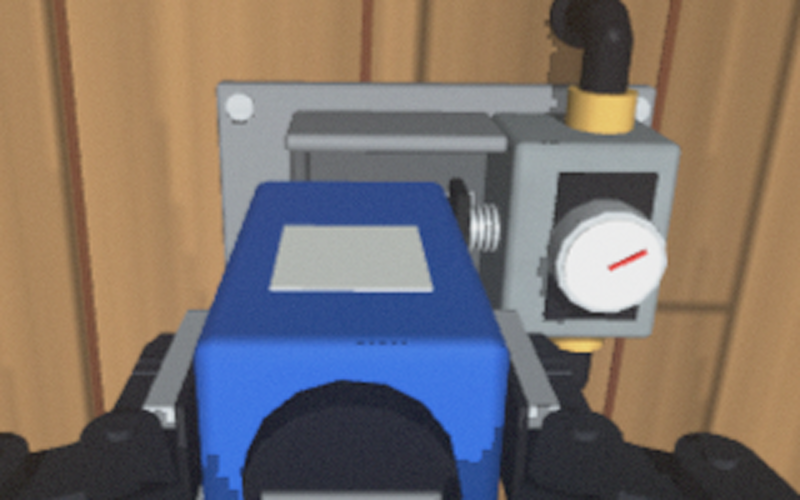

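Visually the foot lies between the cheeks: the gap to the +y cheek is about 2.5–3 mm, the yaws match within 0.2°, and the cartridge centre is at about x = -13.5 mm in the doser frame. Lowering gently.

Request:
{"name": "jog_arm", "arguments": {"series": [[[0,0,0],[10,0,0.3],1],[[0,0,0],[10,0,0],1],[[0,0,0],[0,0,0],1]]}}

```text
clock: 17.05
eef_pos: [513.7, -224.9, 127.7]
tool_rot: [-2.039, 1.569, 2.701]
force: [-0.5, 0.4, -5.0]
width: 54.7
```

Request:
{"name": "jog_arm", "arguments": {"series": [[[0,0,0],[5,0,0],1],[[0,0,0],[5,0,0],1],[[0,0,0],[5,0,0],1],[[0,0,0],[3,0,0],1],[[0,0,0],[0,0,0],1],[[0,0,0],[0,0,0],1]]}}

```text
clock: 17.8
eef_pos: [514.8, -225.1, 111.0]
tool_rot: [1.413, 1.57, -0.13]
force: [-0.6, -0.3, -5.1]
width: 55.1
```

```bash
python3 chk.py w8
```

```text
pos [ 514.8 -225.1  111. ] toolY yaw 1.6 tilt 0.06 f [-0.63 -0.3  -5.09] w 55.1 t 17.8 q7 0.03
 shift in tool now [-0.  -0.8  0.8]  turn [ 0.3  0.  -0.1]  shift in tool after turn [-0.  -0.8  0.8]
boxtop x -9.327114115705662 y -29.085345193336856 26.43123169909608 z -18.600858733876517 30.579816658005964 ((-1.3497314453125, 5.937778472900391), (55.16304016113281, 48.873477935791016), 0.6723005771636963)
front face z at TCP -17.218574916026487 slope/x 0.004045069602758399 slope/y 0.007072804118564591 2210 face y [-27.87258749  25.34645305]
plate_yplus 1980 val@ 520 -190.65 ang 0.95 res 0.12 41
cheek_out 894 val@ 520 -199.5 ang 0.95 res 0.12 23
cheek_in 894 val@ 520 -204.78 ang 0.59 res 0.22 19
head_yplus 2912 val@ 520 -200.36 ang 1.27 res 0.17 16
head_front 2199 val@ -231 567.94 ang -12.96 res 3.04 21
plate_front 1311 val@ -231 465.9 ang 0.61 res 0.21 12
face: y at x514,foot -208.27934562330887 yaw 1.1751501180821182 tilt 0.19421480889251805 x rng low [486.62002998 538.98014464] -81.42146914063399
top (array([ 513.6, -231.3]), array([55.2, 48.6]), 0.9)
```

Request:
{"name": "jog_arm", "arguments": {"series": [[[0,0,0],[0,5,0],1],[[0,0,0],[0,4,0],1],[[0,0,0],[0,2,0],1],[[0,0,0],[0,0,0],1],[[0,0,0],[0,0,0],1]]}}

```text
clock: 18.48
eef_pos: [525.1, -225.0, 110.8]
tool_rot: [-1.12, 1.571, -2.664]
force: [-3.1, -1.1, -4.9]
width: 55.1
```

Request:
{"name": "jog_arm", "arguments": {"series": [[[0,0,0],[0,2,0],1],[[0,0,0],[0,1.5,0],1],[[0,0,0],[0,0,0],1],[[0,0,0],[0,0,0],1]]}}

```text
clock: 18.98
eef_pos: [528.8, -224.9, 110.7]
tool_rot: [0.693, 1.571, -0.851]
force: [-3.6, -1.5, -5.7]
width: 55.1
```

```bash
python3 weigh.py | head -3;  python3 chk.py w9
```

```text
F mean [-3.39460093 -0.96545017 -5.99205512] sd [0.36724059 0.49229539 0.69078437] tau [ -1.35 -58.06  -5.83 -15.64  -0.13  -1.32   0.07]
pos [ 528.9 -224.9  110.7] toolY yaw 1.5 tilt 0.02 f [-3.35 -0.84 -6.92] w 55.0 t 19.375 q7 0.03
 shift in tool now [ 110.5 -522.7 -239.1]  turn [ 1.5  0.  -0. ]  shift in tool after turn [ 110.7 -528.9 -224.9]
pos [ 528.9 -224.9  110.7] toolY yaw 1.5 tilt 0.02 f [-3.35 -0.84 -6.92] w 55.0 t 19.375 q7 0.03
 shift in tool now [ -0.3 -15.    0.7]  turn [ 0.2  0.  -0. ]  shift in tool after turn [ -0.3 -15.    0.8]
boxtop x -9.270262710788389 y -29.270928420534524 26.4948508411577 z -18.377493489342175 30.563216958812564 ((-1.376617431640625, 6.251838684082031), (55.439483642578125, 48.89889907836914), 0.5071744918823242)
front face z at TCP -17.260320142775452 slope/x 0.004692806343505191 slope/y 0.00740527053262241 2193 face y [-27.87436691  25.18928106]
plate_yplus 1954 val@ 520 -190.65 ang 0.98 res 0.13 41
cheek_out 907 val@ 520 -199.45 ang 0.86 res 0.11 23
cheek_in 907 val@ 520 -204.78 ang 0.63 res 0.22 20
head_yplus 2849 val@ 520 -200.39 ang 1.26 res 0.21 17
head_front 1581 val@ -231 564.94 ang -0.34 res 0.21 11
plate_front 1374 val@ -231 466.18 ang 0.23 res 0.3 11
face: y at x514,foot -208.2694541888033 yaw 1.1298950158063825 tilt 0.19557362057992053 x rng low [500.90058723 552.80394476] -73.78682367673187
top (array([ 527.8, -231.2]), array([55.3, 48.7]), 1.2)
```

Request:
{"name": "jog_arm", "arguments": {"series": [[[0,0,0],[0,1,0],1],[[0,0,0],[0,1,0],1],[[0,0,0],[0,0,0],1],[[0,0,0],[0,0,0],1],[[0,0,0],[0,0,0],1]]}}

```text
clock: 20.05
eef_pos: [531.0, -224.7, 110.8]
tool_rot: [1.423, 1.57, -0.121]
force: [-3.6, -1.2, -6.8]
width: 55.2
```

Request:
{"name": "jog_arm", "arguments": {"series": [[[0,0,0],[0,0.5,0],1],[[0,0,0],[0,0.5,0],1],[[0,0,0],[0,0,0],1],[[0,0,0],[0,0,0],1]]}}

```text
clock: 20.55
eef_pos: [532.0, -224.7, 110.9]
tool_rot: [1.371, 1.57, -0.173]
force: [-4.0, -1.9, -5.5]
width: 55.0
```

Request:
{"name": "jog_arm", "arguments": {"series": [[[0,0,0],[0,0.5,0],1],[[0,0,0],[0,0,0],1],[[0,0,0],[0,0,0],1]]}}

```text
clock: 20.92
eef_pos: [532.0, -224.7, 110.9]
tool_rot: [-1.354, 1.57, -2.898]
force: [-5.9, -1.2, -5.3]
width: 55.3
```

The seal has come up firm at TCP x = 532.0. Lowering while holding it there.

Request:
{"name": "jog_arm", "arguments": {"series": [[[0,0,0],[2,0,0],1],[[0,0,0],[2,0,0],1],[[0,0,0],[2,0,0],1],[[0,0,0],[0,0,0],1],[[0,0,0],[0,0,0],1]]}}

```text
clock: 21.55
eef_pos: [532.0, -224.4, 105.2]
tool_rot: [-1.671, 1.57, 3.069]
force: [-6.1, -0.2, -2.7]
width: 54.9
```

```bash
python3 weigh.py | head -3;  python3 chk.py w10
```

```text
F mean [-6.70330561 -0.58385844 -2.41910887] sd [0.52549783 0.29216974 0.52778458] tau [-1.830e+00 -5.732e+01 -6.160e+00 -1.687e+01 -3.000e-02 -2.430e+00
  8.000e-02]
pos [ 532.  -224.4  105.2] toolY yaw 1.6 tilt 0.03 f [-6.81 -0.6  -2.53] w 55.0 t 21.95 q7 0.03
pos [ 532.  -224.4  105.2] toolY yaw 1.6 tilt 0.03 f [-6.81 -0.6  -2.53] w 55.0 t 21.95 q7 0.03
 shift in tool now [ -5.8 -18.1   1.1]  turn [ 0.3 -0.   0. ]  shift in tool after turn [ -5.8 -18.1   1.2]
boxtop x -9.287345085038876 y -29.080761419498877 26.315119239170297 z -18.381477910883586 31.24165359871654 ((-1.5270423889160156, 6.361080169677734), (55.384620666503906, 49.3697395324707), 0.48726579546928406)
front face z at TCP -17.279951079884576 slope/x 0.005310246130005147 slope/y 0.007125866895314914 2178 face y [-27.88031866  25.12598648]
plate_yplus 2069 val@ 520 -190.65 ang 1.01 res 0.13 41
cheek_out 953 val@ 520 -199.43 ang 0.97 res 0.13 23
cheek_in 953 val@ 520 -204.73 ang 0.66 res 0.21 18
head_yplus 2904 val@ 520 -200.53 ang 1.44 res 0.15 16
head_front 1505 val@ -231 570.07 ang -15.24 res 2.54 13
plate_front 1417 val@ -231 466.55 ang -0.31 res 0.22 12
face: y at x514,foot -207.90395624750403 yaw 1.1569629328500546 tilt 0.1869670041726133 x rng low [503.6341598  556.01143658] -67.52267078784807
top (array([ 530.8, -230.8]), array([55.1, 49.4]), 1.1)
```

Request:
{"name": "jog_arm", "arguments": {"series": [[[0,0,0],[2,0,0],1],[[0,0,0],[2,0,0],1],[[0,0,0],[2,0,0],1],[[0,0,0],[0,0,0],1],[[0,0,0],[0,0,0],1]]}}

```text
clock: 22.62
eef_pos: [532.0, -224.4, 99.2]
tool_rot: [-1.759, 1.57, 2.981]
force: [-6.7, -0.9, -3.1]
width: 55.2
```

Request:
{"name": "jog_arm", "arguments": {"series": [[[0,0,0],[2,0,0],1],[[0,0,0],[1,0,0],1],[[0,0,0],[0,0,0],1],[[0,0,0],[0,0,0],1]]}}

```text
clock: 23.12
eef_pos: [531.9, -224.4, 96.3]
tool_rot: [-1.69, 1.57, 3.049]
force: [-7.2, -0.6, -2.3]
width: 55.2
```

Request:
{"name": "jog_arm", "arguments": {"series": [[[0,0,0],[1,0,0],1],[[0,0,0],[0,0,0],1],[[0,0,0],[0,0,0],1]]}}

```text
clock: 23.5
eef_pos: [531.9, -224.4, 95.3]
tool_rot: [-1.679, 1.57, 3.06]
force: [-6.8, -1.1, -1.4]
width: 55.5
```

Request:
{"name": "jog_arm", "arguments": {"series": [[[0,0,0],[0.6,0,0],1],[[0,0,0],[0,0,0],1],[[0,0,0],[0,0,0],1]]}}

```text
clock: 23.88
eef_pos: [532.0, -224.4, 94.8]
tool_rot: [-1.606, 1.57, 3.134]
force: [-6.0, 0.4, -0.6]
width: 55.0
```

Request:
{"name": "jog_arm", "arguments": {"series": [[[0,0,0],[0.6,0,0],1],[[0,0,0],[0,0,0],1],[[0,0,0],[0,0,0],1]]}}

```text
clock: 24.25
eef_pos: [531.9, -224.4, 94.3]
tool_rot: [-1.481, 1.57, -3.025]
force: [-7.6, -0.7, 0.9]
width: 55.3
```

Request:
{"name": "jog_arm", "arguments": {"series": [[[0,0,0],[0,-1,0],1],[[0,0,0],[0,-1,0],1],[[0,0,0],[0,0,0],1],[[0,0,0],[0,0,0],1]]}}

```text
clock: 24.75
eef_pos: [531.6, -224.5, 94.2]
tool_rot: [1.507, 1.568, -0.036]
force: [-3.5, -0.2, -0.4]
width: 54.9
```

Request:
{"name": "jog_arm", "arguments": {"series": [[[0,0,0],[0,0,0],-0.5],[[0,0,0],[0,0,0],-0.5],[[0,0,0],[0,0,0],-0.5]]}}

```text
clock: 25.12
eef_pos: [532.1, -224.7, 94.2]
tool_rot: [1.433, 1.567, -0.11]
force: [-0.3, 0.0, 0.1]
width: 63.8
```

```bash
python3 chk.py w11
```

```text
pos [ 532.1 -224.7   94.2] toolY yaw 1.6 tilt 0.21 f [-0.32  0.02  0.12] w 63.8 t 25.125 q7 0.02
 shift in tool now [-16.8 -18.    0.8]  turn [ 0.3  0.  -0.2]  shift in tool after turn [-16.8 -18.1   0.9]
boxtop x -9.196578987602727 y -31.951590812462758 23.792683971147998 z -18.63229662654623 31.27104372175015 ((-4.15863037109375, 6.455020904541016), (55.640785217285156, 49.93644714355469), 0.3696533739566803)
front face z at TCP -17.356120173194142 slope/x 0.0007105270459254526 slope/y 0.00940243352197534 2047 face y [-30.38182571  22.8047746 ]
plate_yplus 2293 val@ 520 -190.58 ang 1.01 res 0.11 41
cheek_out 1081 val@ 520 -199.44 ang 0.96 res 0.1 23
cheek_in 1081 val@ 520 -205.73 ang 1.7 res 1.26 23
head_yplus 3189 val@ 520 -199.91 ang 1.07 res 0.15 16
head_front 1766 val@ -231 566.12 ang -3.99 res 0.5 19
plate_front 1538 val@ -231 466.68 ang -0.7 res 0.17 12
face: y at x514,foot -207.7875236651633 yaw 1.038346579530731 tilt 0.08844440640847784 x rng low [497.64436691 497.64436691] -74.59628831158204
top (array([ 528.2, -231.3]), array([55.3, 49.8]), 1.3)
```

View pics/w11.png

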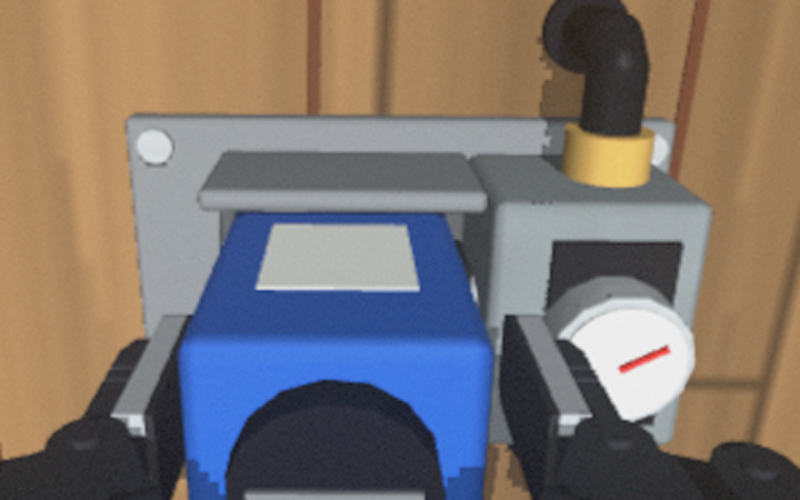

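Request:
{"name": "jog_arm", "arguments": {"series": [[[0,0,0],[0,-2.5,0],-0.5],[[0,0,0],[0,0,0],-0.5],[[0,0,0],[-15,0,0],-0.5],[[0,0,0],[-25,0,0],-0.5],[[0,0,0],[-40,0,0],-0.5],[[0,0,0],[-40,0,0],-0.5],[[0,0,0],[0,0,0],-0.5]]}}

```text
clock: 26.05
eef_pos: [530.4, -225.3, 218.0]
tool_rot: [1.214, 1.562, -0.33]
force: [0.8, 0.6, 0.1]
width: 64.3
```

Request:
{"name": "jog_arm", "arguments": {"series": [[[0,0,0],[0,-10,-60],-0.5],[[0,0,0],[0,-10,-60],-0.5],[[0,0,0],[0,0,0],-0.5]]}}

```text
clock: 26.42
eef_pos: [503.8, -99.6, 214.0]
tool_rot: [3.133, 1.568, 1.598]
force: [-0.3, -0.5, 0.3]
width: 63.6
```

```bash
python3 - <<'E'
from cell import *; from h import *
st=read_state(); plan([0,0,0],1.3,st)
d=get_image('wrist');P=cloud(d); cv2.imwrite('pics/w12.png',d['img'][:,:,::-1])
for c in ((528,-232),(514,228)):
    for lo,hi in ((95,107),(108,118)):
        q=near(P,c,60,lo,hi); print('wrist',c,lo,len(q),rect(q) if len(q) else 0, np.median(q[:,2]) if len(q) else 0)
t=get_image('top');P=cloud(t); 
for c,lo in (((514,228),92),((528,-232),97)):
    q=near(P,c,60,lo,lo+10); print('top',c,len(q),rect(q) if len(q) else 0,np.median(q[:,2]))
s=get_image('scene'); 
big=cv2.resize(s['img'][140:320,180:460],None,fx=2.8,fy=2.8,interpolation=cv2.INTER_CUBIC); cv2.imwrite('pics/s12.png',big[:,:,::-1])
E
```

```text
pos [503.8 -99.6 214. ] toolY yaw 2.1 tilt 0.14 f [-0.33 -0.53  0.26] w 63.6 t 26.425 q7 -0.11
 shift in tool now [ 214.3 -499.9 -117.3]  turn [ 0.8 -0.1 -0. ]  shift in tool after turn [ 214.  -501.4 -111.1]
wrist (528, -232) 95 1467 (array([ 528.4, -231.5]), array([56. , 50.3]), 1.2) 103.31573946575179
wrist (528, -232) 108 973 (array([ 527.9, -229.7]), array([37.1, 33.5]), 9.7) 111.89232725488773
wrist (514, 228) 95 0 0 0
wrist (514, 228) 108 0 0 0
top (514, 228) 152 (array([513. , 227.7]), array([56.8, 49.8]), 19.2) 96.93676965535883
top (528, -232) 3 (array([ 551.4, -253.7]), array([7.7, 1.3]), 17.5) 101.87344418581301
```

View pics/s12.png

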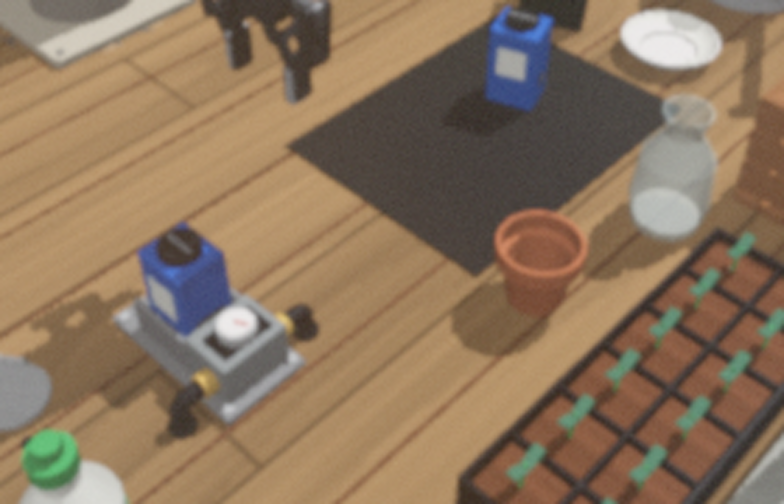

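```bash
python3 -c "
from cell import *
print(finish_job()); s=read_state(); print(s['clock'],s['force'])"
```

```text
the job is handed in; nothing more can be done
None
the job is handed in; nothing more can be done
```

I weighed both cartridges, found B the heavier and loaded it into the doser, and left A standing on the mat. The job was handed in at about 26.5 s of the 64 s allowed; no verdict was reported.

**Weighing:** B read about 5.3 N on its first lift and 5.5 N on its second. A read about 1.8 N. The lift order was B, A, then B again, so the lighter cartridge was lifted before the heavier one was taken to the doser.

**Loading:** B went in between the cheeks and was pushed until the seal came up firm at about 6 N. It was then lowered with the wrist force never reading above about 8 N, and released.

**Last checks before hand-in:**
- **B in the bay:** its centre was about 0.5 to 1 mm behind the lip contact and about 2 mm or less off the bay centreline. Its yaw matched the doser's, and its top was 103.3 mm up, against 104 expected with a camera that reads about 0.8 mm low. That puts it fully down. I did not measure the seal's travel directly; B's position implies about 7 mm.
- **A on the mat:** it was upright within about 1 mm of where it started.
- **Robot and bystanders:** the gripper was clear of everything. The bystanders in the last picture looked undisturbed.

**Disagreements:** the top and wrist cameras differed by about 2 mm on the doser's position and about 1.7° on its yaw. I used the wrist camera, comparing cartridge and doser in the same picture. On the loading grip, B sat about 7 mm off the jaw centre along its width; I allowed for this and it held.

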